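Reset the tripped breaker of an HPLC stack by feel

ROBOT

A 6-joint arm with a two-finger parallel gripper is mounted at the origin on the work surface. World frame = base frame: x ahead of the robot, y to its left, z up, the work surface at z = 0. Lengths are in m, angles in rad, forces in N, time in s.
With the tool pointing down it reaches from about 0.4 to 0.925 m from the base axis. Payload 12.5 kg.
Tool frame: the origin (TCP) lies at the very end of the fingers, on their centre line; the grasp point (between the pads) lies 19 mm behind it; z points along the fingers, y is the line along which they close (so a half turn about z gives the same grasp; the last joint's range is limited). The gripper opens to 95 mm and grips with 3 to 60 N. Pads are 20 mm wide; open, the fingers measure 119 mm over their backs; the gripper's body (75 mm by 180 mm) begins 59 mm behind the grasp point.
Start: joints at [-1.211, 0.491, 1.559, -0, 1.092, -0.106], TCP at [0.281, -0.558, 0.215] pointing down, gripper open.
Joint ranges: [-3.1, 3.1], [-0.84, 2.19], [0.05, 2.79], [-1.13, 4.28], [0.06, 2.93], [-2.69, 2.69]. Speed limits (rad/s): [2.22, 2.22, 2.79, 3.14, 3.14, 3.14].

INTERFACE

Orientations are given as [roll, pitch, yaw] about the fixed x, y, z axes, in that order (R = Rz(yaw) Ry(pitch) Rx(roll)).
In Python, from plant import * gives the robot as it stands.
- The arm moves only by the tool carry_out, never from a script. Its argument "moves" is a list of rows, each an object of numbers: "x", "y", "z": the shift along the tool's x, y, z in mm; "wx", "wy", "wz": the turn, a rotation vector about the tool's x, y, z in degrees. In form: [{"x": .., "y": .., "z": .., "wx": .., "wy": .., "wz": ..}, ...]. A call has 1 to 8 rows; each row is the pose to reach, as a shift and turn from the pose commanded when the call began, along the tool's axes at that moment; what a row does not reach only later rows make up. A row lasts 1/10 s, in which the tool goes at most 50 mm and 8.59 degrees, less where a joint would pass 70% of its speed; a pose out of reach is approached as far as the arm can. A call with a gripper value outside its range is refused whole. "fingers" is the gripper command: -1 is fully open, 1 is shut, values between are in proportion, set as the call begins (left out, the last holds). The fingers move at their own pace and stop on an object; "force" is the grip in N (left out, the last holds). Time passes only in rows, so rows that repeat a pose let the fingers close. It gives the time, the measured TCP pose, the force, the opening and the grip force at its end, in the units of the state.
- read_state(): the state, without advancing time (a new reading comes with each control period).
- read_camera(name): name is "scene" or "side" or "wrist"; returns a dict with "color" (480x640x3 uint8, blue, green, red), "z_map" (480x640 float32, m along the optical axis (not along the pixel's ray), 0 where there is no reading), "fovy" (degrees; the focal length in pixels is half the picture's height over the tangent of half this angle, whatever the lens; pixels are square), "cx", "cy" (the principal point, pixels), "D" ([k1, k2, p1, p2, k3] as OpenCV has them; the pictures are not rectified), "world_to_cam" (4x4, takes a point from world to camera coordinates). Camera axes: x right, y down, z forward; pixel columns grow to the right and rows downward; lengths in m; the calibration is good to about 2 mm. A picture is of the moment at which its call begins.
- hand_in(): hands the job in; it is judged then, once.
The state is a dict: "clock": time; "qpos": joint angles; "qvel": joint speeds; "joint_torque": joint torques, N m; "ee_pos": TCP position; "ee_rot": TCP orientation; "ft_force": force on the tool from outside, world axes, zero at the start; "wrist_torque": the same for the moment, N m; "width": opening from 0.0 (shut) to 1.0 (fully open); "grip_force": force on a finger pad.
Only numpy, scipy, OpenCV 4.12 (cv2) and the standard library are available. Lean on these libraries where they do the work, as an engineer would, in place of code of your own. Each camera call takes 0.05 s, during which the arm holds its last target. There are 200 camera calls.

TASK

One of the four push-button breakers on the HPLC stack's power console has tripped; they all look alike, so swing the clear splash cover up past upright and find the tripped one by feel. A sound button stays soft: let it up again by about half way down, for a full stroke would switch off its running module; the tripped one resists, so press that one until it snaps over and let it up, never leaning on a button with more than 20 N. Then shut the cover fully and let go, leaving the bottles and the vial rack standing where they are.

Things in the scene. Friction and masses are not known exactly. Their poses are not given: they have to be found in the camera images.
- console: Fixed low power console, white steel, 190 x 300 mm. Origin: centre of its underside, on the bench; x from its front (robot side) to its back, y to its left, z up; yawed a little. Grey breaker field 55 mm above the bench; behind it, from x = +48 mm, a white housing 80 mm high. Four like black buttons in a row on the field: x = -20, y = +75, +25, -25, -75 mm.
- hinge (a point): Middle of the cover's hinge axis, which is parallel to the console's y; at console x = +48, z = 80 mm: 68 mm behind the row of buttons, 11 mm higher than their tops.
- cover (a joint): Angle of the clear plastic splash cover (120 mm deep, 232 mm wide, 22 mm high, about 130 g) over the breaker field, hinged at the back: 0 = shut, level; grows as its front edge swings up and back; 1.57 = upright; stop at 2.0. Hinge friction 0.12 N m: it stays where it is left.
- tongue (a point): Point on the grey lifting tongue (16 mm wide along y, 8 mm thick, sticking out 32 mm in the cover's plane) at the middle of the cover's front edge: mid width and thickness, 12 mm from its end, 140 mm from the hinge axis, 4 mm below the cover's top face; shut: console x = -92, z = 76 mm. Pinched across its width from above it turns between the pads, so the hand can stay pointing down.
- key_1_top (a point): Centre of the flat top of the leftmost (console y = +75 mm) breaker button: black cap, 16 mm across, its top 14 mm above the field, in a steel nut 4.5 mm high. Pressed straight down, stroke 8 mm; springs back up. All four look alike; 20 N or more breaks one.
- key_1: Moving part of the leftmost (console y = +75 mm) button; origin on its axis, 14 mm below its flat top, level with the field when the button is up.
- key_2_top (a point): Centre of the flat top of the second from the left (y = +25 mm) breaker button: black cap, 16 mm across, its top 14 mm above the field, in a steel nut 4.5 mm high. Pressed straight down, stroke 8 mm; springs back up. How a sound one feels: gives way at 1.5 N and stays soft, 2 to 3 N; more than 4.5 mm down it switches its module off.
- key_2: Moving part of the second from the left (y = +25 mm) button; origin on its axis, 14 mm below its flat top, level with the field when the button is up.
- key_3_top (a point): Centre of the flat top of the third from the left (y = -25 mm) breaker button: black cap, 16 mm across, its top 14 mm above the field, in a steel nut 4.5 mm high. Pressed straight down, stroke 8 mm; springs back up. How the tripped one feels: 5 to 6 N at 2.5 mm down, rising to about 10 N at 5.5 mm, where it breaks over and drops at once to 3 N; its contact has then snapped shut and stays so.
- key_3: Moving part of the third from the left (y = -25 mm) button; origin on its axis, 14 mm below its flat top, level with the field when the button is up.
- key_4_top (a point): Centre of the flat top of the rightmost (y = -75 mm) breaker button: black cap, 16 mm across, its top 14 mm above the field, in a steel nut 4.5 mm high. Pressed straight down, stroke 8 mm; springs back up. After its snap the tripped one springs back up like the rest and is soft from then on.
- key_4: Moving part of the rightmost (y = -75 mm) button; origin on its axis, 14 mm below its flat top, level with the field when the button is up.
- tripped (a joint): Contact of the one tripped breaker, inside the console under one of the four buttons (which one is not told): 0 = open; thrown to about 0.003 m, shut, only when its button snaps over, and stays there.
- running_1 (a joint): Contact of one of the three sound breakers (no. 1, which button is not told): 0 = closed, its module runs; a button pushed down more than 3.5 mm starts to drive it open, and at 0.001 m its module is off.
- running_2 (a joint): Contact of one of the three sound breakers (no. 2, which button is not told): 0 = closed, its module runs; a button pushed down more than 3.5 mm starts to drive it open, and at 0.001 m its module is off.
- running_3 (a joint): Contact of one of the three sound breakers (no. 3, which button is not told): 0 = closed, its module runs; a button pushed down more than 3.5 mm starts to drive it open, and at 0.001 m its module is off.
- amber_bottle: Bystander beside the console: loose amber laboratory bottle, black cap, 86 mm wide, 178 mm tall, 0.6 kg; origin under its centre.
- blue_cap_bottle: Bystander on the other side: loose clear laboratory bottle with a blue cap, 86 mm wide, 178 mm tall, 0.6 kg; origin under its centre.
- vial_rack: Bystander behind the console: loose white rack of vials, 60 x 110 mm, 50 mm tall; origin under its centre.

How it is judged:
On the way, in this order (a step that is already met when the one before it is completed fails the run):
1. the cover is swung up past upright (value of joint cover above 1.58 rad), for 0.2 s.
2. the tripped breaker's button has been pressed through its snap and its contact stays shut (value of joint tripped above 0.001 m and contact force between each of key_1, key_2, key_3, key_4 and the fingers below 0.2 N), for 0.2 s.
At the end, for the whole second after the job is handed in: The cover is shut (within 0.05 rad), the tripped breaker is reset (contact moved over 1 mm), the three sound breakers are still closed (contacts moved less than 1 mm), and the two bottles and the rack stand upright (within 0.2 rad) within 30 mm of where they were (value of joint cover below 0.05 rad and value of joint tripped above 0.001 m and value of joint each of running_1, running_2, running_3 below 0.001 m and distance of each of amber_bottle, blue_cap_bottle, vial_rack from where it was at the start of the episode below 0.03 m and angle between each of amber_bottle, blue_cap_bottle, vial_rack's own z axis and vertical below 0.2 rad); the robot touches nothing.
It fails at once if a sound breaker's button is pushed so deep (more than 4.5 mm) that it switches its running module off (value of joint any of running_1, running_2, running_3 above 0.001 m).
It fails at once if a button is pressed with more than 20 N (contact force between any of key_1, key_2, key_3, key_4 and the fingers above 20 N).
It fails at once if a bottle or the vial rack is shifted by more than 30 mm or tipped (not (distance of each of amber_bottle, blue_cap_bottle, vial_rack from where it was at the start of the episode below 0.03 m and angle between each of amber_bottle, blue_cap_bottle, vial_rack's own z axis and vertical below 0.2 rad)).
It also fails if it takes over 72 s, if anything falls off the work surface, if the arm or the gripper's body presses on something with over 40 N, if the wrist force passes 120 N, or if a joint passes its speed limit or range.

## Working session

There is one attempt and no reset: what is moved stays moved. The work goes in short steps, Python scripts to look and compute and a tool call to move; the robot and the scene stay as the last step left them, time stands still between calls to the robot, and variables do not carry over. Pictures are saved under pics/ and viewed, at most 10 in all, crops included, and the job is handed in when it is done.

Besides the shell and the picture viewer there is one more tool, called by a JSON object that holds its "method" and its "body". carry_out: Moves the arm, as the interface text tells. Its arguments: {"type":"object","properties":{"moves":{"type":"array","items":{"type":"object","properties":{"x":{"type":"number"},"y":{"type":"number"},"z":{"type":"number"},"wx":{"type":"number"},"wy":{"type":"number"},"wz":{"type":"number"}}}},"fingers":{"type":"number"},"force":{"type":"number"}},"required":["moves"]}

```bash
mkdir -p pics; cat > h.py <<'E'
from plant import *
import numpy as np, cv2
def K(c):
    f=240/np.tan(np.radians(c["fovy"])/2); return np.array([[f,0,c["cx"]],[0,f,c["cy"]],[0,0,1.]])
def ray(c,uv,z):
    p=cv2.undistortPoints(np.array(uv,float).reshape(-1,1,2),K(c),np.array(c["D"],float)).reshape(-1,2)
    T=np.linalg.inv(c["world_to_cam"]); d=np.c_[p,np.ones(len(p))]@T[:3,:3].T; o=T[:3,3]
    return o+d*((z-o[2])/d[:,2])[:,None]
def proj(c,P):
    T=np.array(c["world_to_cam"]); r,_=cv2.Rodrigues(T[:3,:3])
    return cv2.projectPoints(np.array(P,float).reshape(-1,3),r,T[:3,3],K(c),np.array(c["D"],float))[0].reshape(-1,2)
E
python3 - <<'E'
from h import *
s=read_state();print(s)
for n in("scene","side","wrist"):
    c=read_camera(n);cv2.imwrite(f"pics/{n}0.png",c["color"]);print(n,c["fovy"],np.linalg.inv(c["world_to_cam"])[:3].round(3).tolist())
E
```

```text
{'clock': 0.0, 'qpos': array([-1.21057359e+00,  4.91531066e-01,  1.55945357e+00, -3.95599693e-05,
        1.09170778e+00, -1.05608861e-01]), 'qvel': array([ 1.87670067e-03, -1.93112481e-04, -1.24209981e-03,  6.62717448e-05,
       -1.41900840e-03,  3.50724510e-04]), 'joint_torque': array([ 5.25025716e-04, -6.12639713e+01, -2.58182842e+01,  6.92993123e-02,
        4.80543450e-02, -1.17344844e-04]), 'ee_pos': array([ 0.28064699, -0.55816683,  0.21407803]), 'ee_rot': array([-3.14049532e+00, -8.10385199e-05,  4.65849813e-01]), 'ft_force': array([-0.26500792, -0.37008353, -0.38572879]), 'wrist_torque': array([-0.01782003, -0.02315298,  0.02064956]), 'grip_force': 0.0, 'width': 1.00255961809048}
scene 44.319908894478644 [[0.832, 0.304, -0.463, 1.132], [0.554, -0.419, 0.72, -0.797], [0.024, -0.856, -0.517, 0.677]]
side 43.33467299994259 [[-0.706, -0.463, 0.536, -0.101], [-0.708, 0.461, -0.535, 0.774], [0.001, -0.757, -0.653, 0.971]]
wrist 63.230745770452394 [[0.45, -0.864, -0.225, 0.344], [-0.893, -0.435, -0.114, -0.526], [0.001, 0.252, -0.968, 0.385]]
```

View pics/scene0.png

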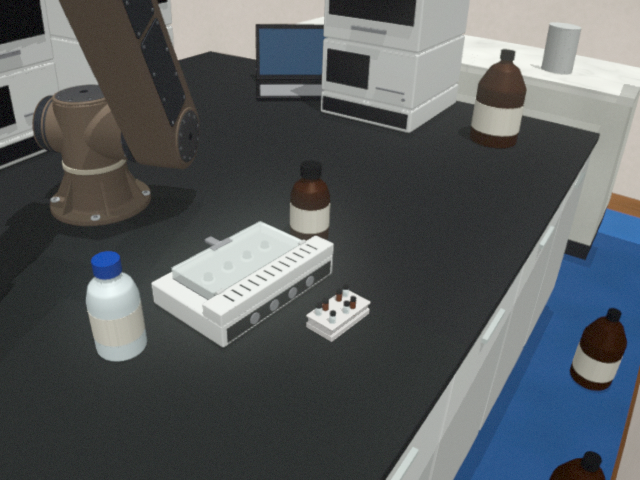

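View pics/side0.png

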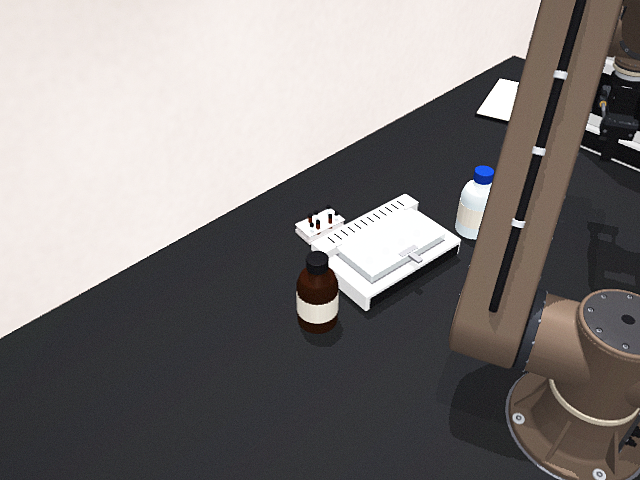

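The scene view shows the console, with its housing's back top corners near (226,318) and (333,241) and the grey tongue near (215,243). In the side view the tongue is near (411,254). The amber bottle stands on the left (+y), the blue-capped one on the right, and the rack behind.

```bash
python3 - <<'E'
from h import *
c=read_camera("scene");d=read_camera("side")
P=ray(c,[(226,318),(333,241)],.08);print(P)
Q=ray(c,[(153,287)],.055);print(Q)
print("tongue",ray(c,[(214,242)],.078),ray(d,[(411,254)],.078))
R=ray(d,[(460,240),(365,303)],.055);print("front corners side",R)
v=P[1]-P[0];print("yaw",np.arctan2(-v[0],v[1]),np.linalg.norm(v)); v=R[1]-R[0];print("yaw",np.arctan2(-v[0],v[1]),np.linalg.norm(v))
print("amber",ray(d,[(317,325)],0),"blue",ray(c,[(120,350)],0),"rack",ray(c,[(338,312)],.05))
# refine tongue: grey mask in crops
for n,k,(x0,y0,x1,y1) in(("scene",c,(185,215,345,345)),("side",d,(300,185,470,310))):
    cv2.imwrite(f"pics/{n}_crop.png",cv2.resize(k["color"][y0:y1,x0:x1],None,fx=4.5,fy=4.5,interpolation=cv2.INTER_CUBIC))
E
```

```text
[[ 0.6217138  -0.2434696   0.08      ]
 [ 0.63567935  0.06207979  0.08      ]]
[[ 0.43570242 -0.22979367  0.055     ]]
tongue [[ 0.44742837 -0.07493887  0.078     ]] [[ 0.45783488 -0.07220968  0.078     ]]
front corners side [[ 0.42190699 -0.213711    0.055     ]
 [ 0.44436076  0.09373498  0.055     ]]
yaw -0.04567454488376359 0.3058683788609205
yaw -0.07290379630010936 0.30826483200634697
amber [[0.50630922 0.17285635 0.        ]] blue [[ 0.46339283 -0.34304222  0.        ]] rack [[ 0.74191053 -0.0913648   0.05      ]]
```

View pics/side_crop.png

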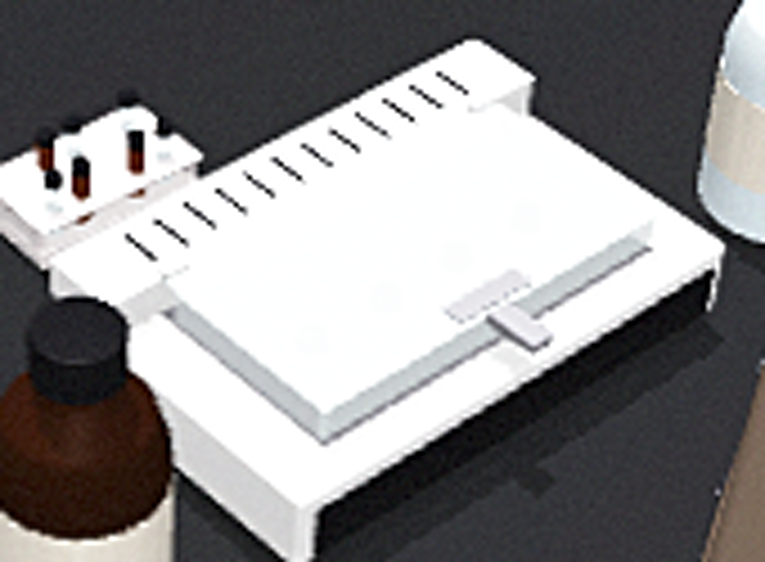

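{"method": "carry_out", "body": {"moves": [{"z":-45,"wz":-8},{"z":-85,"wz":-16,"x":10,"y":-10},{"z":-85,"x":40,"y":-40,"wz":-24},{"z":-85,"x":70,"y":-70,"wz":-32},{"z":-85,"x":100,"y":-100,"wz":-40},{"z":-85,"x":130,"y":-130,"wz":-48},{"z":-85,"x":160,"y":-160,"wz":-56},{"z":-85,"x":190,"y":-190,"wz":-64}], "fingers": -0.2}}

```text
$.moves[0]: bad value
```

```bash
cat >> h.py <<'E'
from scipy.spatial.transform import Rotation as Ro
def go(p,yaw,rpy=None):
    s=read_state();R=Ro.from_euler("xyz",s["ee_rot"]);T=Ro.from_euler("xyz",[np.pi,0,yaw])
    print(s["clock"],s["ee_pos"].round(4),s["ee_rot"].round(3),"F",s["ft_force"].round(1),"w",round(s["width"],3),"q",s["qpos"].round(2))
    print("shift mm",(R.inv().apply(np.array(p)-s["ee_pos"])*1e3).round(1),"turn deg",np.degrees((R.inv()*T).as_rotvec()).round(2))
E
python3 -c "
from h import *
go((.44,-.07,.25),3.087)"
```

```text
0.25 [ 0.2807 -0.5583  0.2144] [-3.141 -0.     0.466] F [ 0.5 -0.   0.1] w 1.002 q [-1.21  0.49  1.56  0.    1.09 -0.11]
shift mm [ 361.7 -364.7  -35.4] turn deg [-0.0000e+00 -3.0000e-02 -1.5018e+02]
```

{"method": "carry_out", "body": {"moves": [{"x":0,"y":0,"z":-45,"wx":0,"wy":0,"wz":-8},{"x":10,"y":-10,"z":-85,"wx":0,"wy":0,"wz":-16},{"x":40,"y":-40,"z":-85,"wx":0,"wy":0,"wz":-24},{"x":70,"y":-70,"z":-85,"wx":0,"wy":0,"wz":-32},{"x":100,"y":-100,"z":-85,"wx":0,"wy":0,"wz":-40},{"x":130,"y":-130,"z":-85,"wx":0,"wy":0,"wz":-48},{"x":160,"y":-160,"z":-85,"wx":0,"wy":0,"wz":-56},{"x":190,"y":-190,"z":-85,"wx":0,"wy":0,"wz":-64}], "fingers": -0.2}}

```text
clock: 1.05
ee_pos: [0.3653, -0.3017, 0.2997]
ee_rot: [3.141, 0.0, 1.588]
ft_force: [0.2, -0.0, 0.6]
width: 0.6
grip_force: 0.0
```

```bash
python3 -c "
from h import *
go((.44,-.07,.25),3.087)"
```

```text
1.05 [ 0.3653 -0.3017  0.2997] [3.141 0.    1.588] F [ 0.2 -0.   0.6] w 0.6 q [-0.83  0.19  1.79  0.    1.16 -0.85]
shift mm [230.3  78.7  49.7] turn deg [ 0.000e+00  2.000e-02 -8.587e+01]
```

{"method": "carry_out", "body": {"moves": [{"x":35,"y":10,"z":0,"wx":0,"wy":0,"wz":-8},{"x":70,"y":20,"z":0,"wx":0,"wy":0,"wz":-16},{"x":105,"y":34,"z":0,"wx":0,"wy":0,"wz":-24},{"x":140,"y":46,"z":10,"wx":0,"wy":0,"wz":-32},{"x":175,"y":58,"z":25,"wx":0,"wy":0,"wz":-40},{"x":205,"y":70,"z":40,"wx":0,"wy":0,"wz":-48},{"x":230,"y":79,"z":50,"wx":0,"wy":0,"wz":-56},{"x":230,"y":79,"z":50,"wx":0,"wy":0,"wz":-64}]}}

```text
clock: 1.85
ee_pos: [0.4414, -0.0699, 0.2485]
ee_rot: [3.142, -0.002, 2.708]
ft_force: [-0.3, 0.0, -0.6]
width: 0.594
grip_force: 0.0
```

{"method": "carry_out", "body": {"moves": [{"x":0,"y":0,"z":0,"wx":0,"wy":0,"wz":-8},{"x":0,"y":0,"z":0,"wx":0,"wy":0,"wz":-16},{"x":0,"y":0,"z":0,"wx":0,"wy":0,"wz":-21.8},{"x":0,"y":0,"z":0,"wx":0,"wy":0,"wz":-21.8}]}}

```text
clock: 2.25
ee_pos: [0.4414, -0.0723, 0.2496]
ee_rot: [-3.141, 0.0, 3.082]
ft_force: [-0.4, 0.1, -0.9]
width: 0.602
grip_force: 0.0
```

```bash
python3 -c "
from h import *
go((.44,-.07,.25),3.087)
c=read_camera('wrist');cv2.imwrite('pics/w1.png',c['color'])"
```

```text
2.25 [ 0.4414 -0.0723  0.2496] [-3.141  0.     3.082] F [-0.4  0.1 -0.9] w 0.602 q [-0.31  0.2   1.92 -0.    1.02 -1.82]
shift mm [ 1.5  2.3 -0.4] turn deg [-0.01  0.   -0.3 ]
```

View pics/w1.png

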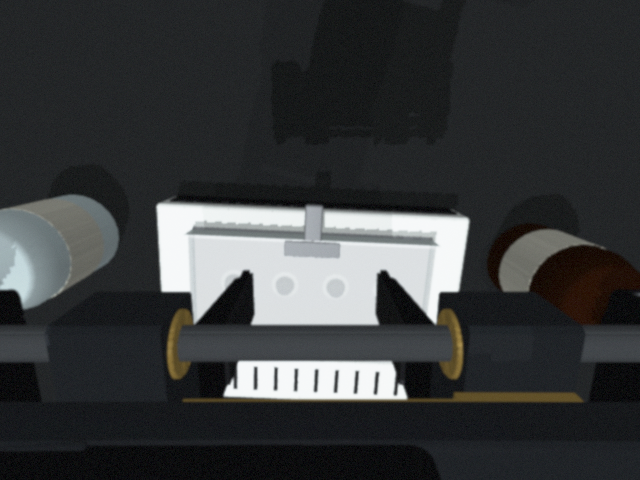

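The wrist view shows the tongue's end at (314,206), about 17 px wide. The field's front corners are at (158,204) and (470,215), and the fingertips are at about (245,273) and (383,273).

```bash
python3 - <<'E'
from h import *
c=read_camera("wrist")
F=ray(c,[(158,204),(470,215)],.055);print("front corners",F)
v=F[1]-F[0];yaw=np.arctan2(-v[0],v[1]);print(yaw,np.linalg.norm(v))
t=ray(c,[(314.5,206.5)],.08)[0];print("tip",t)
print("yaw keys", (lambda K:(K,np.arctan2(-(K[1]-K[0])[0],(K[1]-K[0])[1]),np.linalg.norm(K[1]-K[0])))(ray(c,[(285,285),(336,288)],.069)))
w=ray(c,[(192,232),(437,242)],.08);v=w[1]-w[0];print("cover edge",w,np.arctan2(-v[0],v[1]),np.linalg.norm(v))
for n,z,uv in(("scene",.08,(207.5,238.5)),("side",.08,(420,260.1))): 
    print(n,ray(read_camera(n),[uv],z))
E
```

```text
front corners [[ 0.4237009  -0.21954539  0.055     ]
 [ 0.45275994  0.07499692  0.055     ]]
-0.09834004850947758 0.29597229483534176
tip [ 0.43092862 -0.07174482  0.08      ]
yaw keys (array([[ 0.50723106, -0.10496427,  0.069     ],
       [ 0.51335754, -0.05622595,  0.069     ]]), np.float64(-0.12504570846188676), np.float64(0.04912187142127383))
cover edge [[ 0.44717634 -0.18290311  0.08      ]
 [ 0.47021939  0.03654452  0.08      ]] -0.10462139513279126 0.22065413625210342
scene [[ 0.43055409 -0.07487935  0.08      ]]
side [[ 0.43021065 -0.06857246  0.08      ]]
```

```bash
cat >> h.py <<'E'
YAW=-.1; O=np.array([.5335,-.082,0])
def W(p,yaw=None): return O+Ro.from_euler("z",YAW).apply(np.array(p,float))
def gc(x,y,z): go(W((x,y,z)),np.pi+YAW)
E
python3 -c "
from h import *
gc(-.092,0,.064)"
```

```text
2.45 [ 0.4414 -0.0724  0.2496] [-3.142  0.     3.078] F [ 0.2 -0.9  1. ] w 0.597 q [-0.31  0.2   1.92 -0.    1.02 -1.82]
shift mm [ -0.6  -0.3 185.6] turn deg [-0.01  0.    2.08]
```

{"method": "carry_out", "body": {"moves": [{"x":-0.5,"y":0,"z":40,"wx":0,"wy":0,"wz":2.1},{"x":-0.5,"y":0,"z":80,"wx":0,"wy":0,"wz":2.1},{"x":-0.5,"y":0,"z":110,"wx":0,"wy":0,"wz":2.1},{"x":-0.5,"y":0,"z":130,"wx":0,"wy":0,"wz":2.1},{"x":-0.5,"y":0,"z":140,"wx":0,"wy":0,"wz":2.1},{"x":-0.5,"y":0,"z":140,"wx":0,"wy":0,"wz":2.1}]}}

```text
clock: 3.05
ee_pos: [0.4416, -0.0724, 0.1089]
ee_rot: [3.141, -0.002, 3.043]
ft_force: [0.6, 1.5, 0.3]
width: 0.601
grip_force: 0.0
```

```bash
python3 -c "
from h import *
gc(-.092,0,.064)
c=read_camera('wrist');cv2.imwrite('pics/w2.png',c['color'])"
```

```text
3.05 [ 0.4416 -0.0724  0.1089] [ 3.141e+00 -2.000e-03  3.043e+00] F [0.6 1.5 0.3] w 0.601 q [-0.31  0.41  2.09 -0.    0.64 -1.78]
shift mm [-0.5 -0.4 44.9] turn deg [ 0.02 -0.1   0.07]
```

View pics/w2.png

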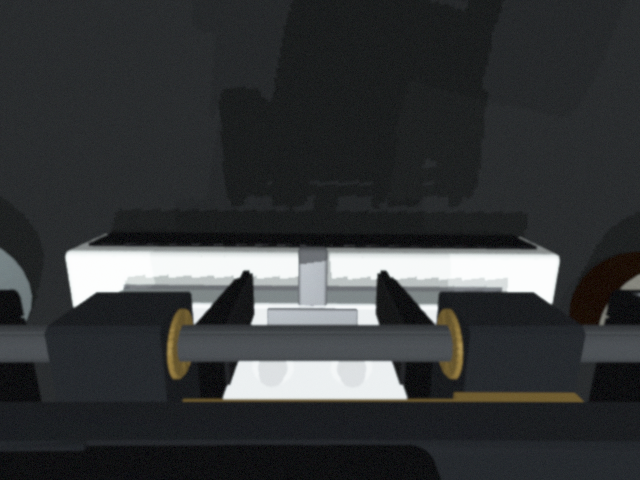

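The close view shows the tongue centred between the fingers: its end is at (313,248) and the fingers are at columns 245 and 383. The console edge is level, so yaw is good.

```bash
python3 -c "
from h import *
c=read_camera('wrist')
print('tip',ray(c,[(313,248)],.08),'expected',W((-.104,0,.08)))
print(ray(c,[(68,252),(558,256)],.055),W((-.095,-.15,.055)),W((-.095,.15,.055)))"
```

```text
tip [[ 0.42943853 -0.07183082  0.08      ]] expected [ 0.43001957 -0.07161732  0.08      ]
[[ 0.42469261 -0.21947178  0.055     ]
 [ 0.45589648  0.07352983  0.055     ]] [ 0.42399959 -0.22176645  0.055     ] [0.45394962 0.0767348  0.055     ]
```

{"method": "carry_out", "body": {"moves": [{"x":0,"y":0,"z":20,"wx":0,"wy":0,"wz":0},{"x":0,"y":0,"z":35,"wx":0,"wy":0,"wz":0},{"x":0,"y":0,"z":45,"wx":0,"wy":0,"wz":0},{"x":0,"y":0,"z":45,"wx":0,"wy":0,"wz":0}]}}

```text
clock: 3.55
ee_pos: [0.4419, -0.0724, 0.0645]
ee_rot: [3.142, -0.0, 3.043]
ft_force: [0.6, -0.6, -0.0]
width: 0.597
grip_force: 0.0
```

Pose agrees to about 1 mm. Closing on the tongue.

{"method": "carry_out", "body": {"moves": [{"x":0,"y":0,"z":0,"wx":0,"wy":0,"wz":0},{"x":0,"y":0,"z":0,"wx":0,"wy":0,"wz":0},{"x":0,"y":0,"z":0,"wx":0,"wy":0,"wz":0},{"x":0,"y":0,"z":0,"wx":0,"wy":0,"wz":0},{"x":0,"y":0,"z":0,"wx":0,"wy":0,"wz":0},{"x":0,"y":0,"z":0,"wx":0,"wy":0,"wz":0}], "fingers": 1, "force": 15}}

```text
clock: 4.15
ee_pos: [0.442, -0.0732, 0.0648]
ee_rot: [-3.14, 0.0, 3.045]
ft_force: [-7.5, -24.5, 0.9]
width: 0.167
grip_force: 15.0
```

```bash
python3 -c "
import numpy as np
p=lambda t:np.array([48-140*np.cos(t)-4*np.sin(t),80+140*np.sin(t)-4*np.cos(t)])
for t in np.arange(0.1,1.81,.1): d=p(t)-p(0);print(round(t,2),'tool x',round(-d[0],1),'z',round(-d[1],1))"
```

```text
0.1 tool x -0.3 z -14.0
0.2 tool x -2.0 z -27.9
0.3 tool x -5.1 z -41.6
0.4 tool x -9.5 z -54.8
0.5 tool x -15.2 z -67.6
0.6 tool x -22.2 z -79.7
0.7 tool x -30.3 z -91.1
0.8 tool x -39.6 z -101.6
0.9 tool x -49.8 z -111.2
1.0 tool x -61.0 z -119.6
1.1 tool x -72.9 z -127.0
1.2 tool x -85.5 z -133.0
1.3 tool x -98.7 z -137.8
1.4 tool x -112.3 z -141.3
1.5 tool x -126.1 z -143.4
1.6 tool x -140.1 z -144.1
1.7 tool x -154.1 z -143.3
1.8 tool x -167.9 z -141.2
```

{"method": "carry_out", "body": {"moves": [{"x":0,"y":-1,"z":0,"wx":0,"wy":0,"wz":0},{"x":0,"y":-1.5,"z":0,"wx":0,"wy":0,"wz":0},{"x":0,"y":-1.5,"z":-7,"wx":0,"wy":0,"wz":0},{"x":-0.3,"y":-1.5,"z":-14,"wx":0,"wy":0,"wz":0},{"x":-2,"y":-1.5,"z":-28,"wx":0,"wy":0,"wz":0},{"x":-5,"y":-1.5,"z":-41.6,"wx":0,"wy":0,"wz":0},{"x":-9.5,"y":-1.5,"z":-54.8,"wx":0,"wy":0,"wz":0},{"x":-9.5,"y":-1.5,"z":-54.8,"wx":0,"wy":0,"wz":0}]}}

```text
clock: 4.95
ee_pos: [0.4513, -0.0747, 0.1207]
ee_rot: [-3.141, 0.001, 3.044]
ft_force: [-2.4, 2.5, 1.0]
width: 0.168
grip_force: 15.0
```

{"method": "carry_out", "body": {"moves": [{"x":-5.7,"y":0,"z":-12.8,"wx":0,"wy":0,"wz":0},{"x":-12.7,"y":0,"z":-24.9,"wx":0,"wy":0,"wz":0},{"x":-20.8,"y":0,"z":-36.3,"wx":0,"wy":0,"wz":0},{"x":-30.1,"y":0,"z":-46.8,"wx":0,"wy":0,"wz":0},{"x":-40.3,"y":0,"z":-56.4,"wx":0,"wy":0,"wz":0},{"x":-51.5,"y":0,"z":-64.8,"wx":0,"wy":0,"wz":0},{"x":-63.4,"y":0,"z":-72.2,"wx":0,"wy":0,"wz":0},{"x":-63.4,"y":0,"z":-72.2,"wx":0,"wy":0,"wz":0}]}}

```text
clock: 5.75
ee_pos: [0.515, -0.0814, 0.1918]
ee_rot: [-3.141, 0.001, 3.044]
ft_force: [-1.8, -1.2, 3.5]
width: 0.168
grip_force: 15.0
```

{"method": "carry_out", "body": {"moves": [{"x":-12.6,"y":0,"z":-6,"wx":0,"wy":0,"wz":0},{"x":-25.8,"y":0,"z":-10.8,"wx":0,"wy":0,"wz":0},{"x":-39.4,"y":0,"z":-14.3,"wx":0,"wy":0,"wz":0},{"x":-53.2,"y":0,"z":-16.4,"wx":0,"wy":0,"wz":0},{"x":-67.2,"y":0,"z":-17.1,"wx":0,"wy":0,"wz":0},{"x":-81.2,"y":0,"z":-16.3,"wx":0,"wy":0,"wz":0},{"x":-95,"y":0,"z":-14.2,"wx":0,"wy":0,"wz":0},{"x":-95,"y":0,"z":-14.2,"wx":0,"wy":0,"wz":0}]}}

```text
clock: 6.55
ee_pos: [0.6101, -0.0916, 0.2058]
ee_rot: [-3.14, 0.003, 3.044]
ft_force: [1.2, -5.4, 7.7]
width: 0.164
grip_force: 15.0
```

{"method": "carry_out", "body": {"moves": [{"x":0,"y":0,"z":0,"wx":0,"wy":0,"wz":0},{"x":0,"y":0,"z":0,"wx":0,"wy":0,"wz":0},{"x":0,"y":0,"z":0,"wx":0,"wy":0,"wz":0},{"x":0,"y":0,"z":-20,"wx":0,"wy":0,"wz":0},{"x":0,"y":0,"z":-50,"wx":0,"wy":0,"wz":0},{"x":30,"y":0,"z":-50,"wx":0,"wy":0,"wz":0},{"x":70,"y":0,"z":-50,"wx":0,"wy":0,"wz":0},{"x":70,"y":0,"z":-50,"wx":0,"wy":0,"wz":0}], "fingers": -0.2}}

```text
clock: 7.35
ee_pos: [0.5353, -0.0826, 0.2559]
ee_rot: [3.141, -0.002, 3.044]
ft_force: [0.6, 0.1, -0.4]
width: 0.602
grip_force: 0.0
```

```bash
python3 -c "
from h import *
gc(-.02,.075,.11)
c=read_camera('wrist');cv2.imwrite('pics/w3.png',c['color'])"
```

```text
7.35 [ 0.5353 -0.0826  0.2559] [ 3.141e+00 -2.000e-03  3.044e+00] F [ 0.6  0.1 -0.4] w 0.602 q [-0.28  0.33  1.71 -0.    1.1  -1.75]
shift mm [ 21.5  75.4 146. ] turn deg [ 0.01 -0.11  0.12]
```

View pics/w3.png

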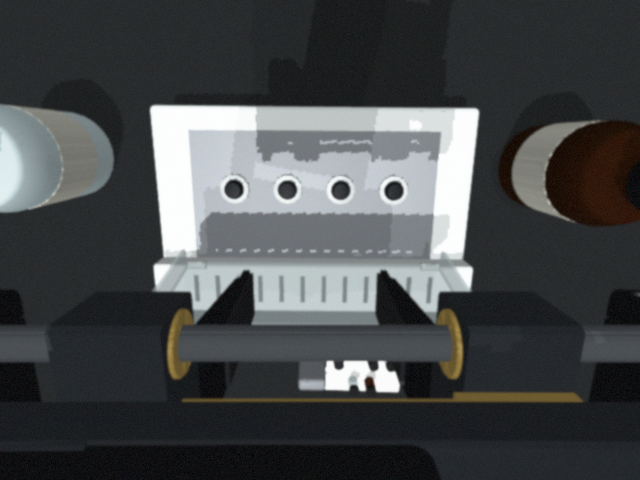

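The cover stands past upright, with the tongue at (312,383). The four buttons are at about (234,189), (288,189), (341,190) and (394,190), with console −y on the left of the picture.

```bash
python3 -c "
from h import *
c=read_camera('wrist')
g=cv2.cvtColor(c['color'],cv2.COLOR_BGR2GRAY)
m=np.zeros_like(g);m[170:212,210:420]=(g[170:212,210:420]<75)*255
n,l,s,ce=cv2.connectedComponentsWithStats(m)
uv=[ce[i] for i in range(1,n) if 100<s[i,4]<800];uv.sort(key=lambda p:-p[0]);print(np.round(uv,1))
r=ray(c,uv,.069);print(r.round(4))
v=r[-1]-r[0];print('yaw',np.arctan2(v[0],-v[1]))
for y in(.075,.025,-.025,-.075):print(W((-.02,y,.069)).round(4))"
```

```text
[[394.  187.3]
 [340.8 186.8]
 [287.4 186.3]
 [234.1 185.9]]
[[ 0.5197 -0.0082  0.069 ]
 [ 0.5145 -0.0567  0.069 ]
 [ 0.5092 -0.1053  0.069 ]
 [ 0.5041 -0.1539  0.069 ]]
yaw -0.10608474313683589
[ 0.5211 -0.0054  0.069 ]
[ 0.5161 -0.0551  0.069 ]
[ 0.5111 -0.1049  0.069 ]
[ 0.5061 -0.1546  0.069 ]
```

{"method": "carry_out", "body": {"moves": [{"x":21,"y":20,"z":0,"wx":0,"wy":0,"wz":0},{"x":21,"y":50,"z":20,"wx":0,"wy":0,"wz":0},{"x":21,"y":75,"z":50,"wx":0,"wy":0,"wz":0},{"x":21,"y":75,"z":90,"wx":0,"wy":0,"wz":0},{"x":21,"y":75,"z":130,"wx":0,"wy":0,"wz":0},{"x":21,"y":75,"z":140,"wx":0,"wy":0,"wz":0},{"x":21,"y":75,"z":140,"wx":0,"wy":0,"wz":0},{"x":21,"y":75,"z":140,"wx":0,"wy":0,"wz":0}], "fingers": 1}}

```text
clock: 8.25
ee_pos: [0.5267, -0.0071, 0.117]
ee_rot: [-3.141, 0.002, 3.043]
ft_force: [0.4, 0.1, 0.3]
width: 0.016
grip_force: 0.0
```

```bash
python3 -c "
from h import *
gc(-.021,.0745,.072)"
```

```text
8.25 [ 0.5267 -0.0071  0.117 ] [-3.141e+00  2.000e-03  3.043e+00] F [0.4 0.1 0.3] w 0.016 q [-0.14  0.48  1.9  -0.    0.76 -1.61]
shift mm [ 6.8  0.6 45. ] turn deg [-0.01  0.09  0.11]
```

{"method": "carry_out", "body": {"moves": [{"x":6.8,"y":0.6,"z":10,"wx":0,"wy":0,"wz":0},{"x":6.8,"y":0.6,"z":30,"wx":0,"wy":0,"wz":0},{"x":6.8,"y":0.6,"z":40,"wx":0,"wy":0,"wz":0},{"x":6.8,"y":0.6,"z":43,"wx":0,"wy":0,"wz":0},{"x":6.8,"y":0.6,"z":43,"wx":0,"wy":0,"wz":0},{"x":6.8,"y":0.6,"z":43,"wx":0,"wy":0,"wz":0}]}}

```text
clock: 8.85
ee_pos: [0.5194, -0.0056, 0.0736]
ee_rot: [-3.141, 0.001, 3.044]
ft_force: [0.4, -0.6, -0.5]
width: 0.006
grip_force: 0.0
```

```bash
python3 -c "
from h import *
gc(-.021,.0745,.072)"
```

```text
8.85 [ 0.5194 -0.0056  0.0736] [-3.141e+00  1.000e-03  3.044e+00] F [ 0.4 -0.6 -0.5] w 0.006 q [-0.14  0.54  1.96 -0.    0.64 -1.61]
shift mm [-0.6 -0.1  1.6] turn deg [-0.01  0.07  0.11]
```

{"method": "carry_out", "body": {"moves": [{"x":0,"y":0,"z":2,"wx":0,"wy":0,"wz":0},{"x":0,"y":0,"z":4,"wx":0,"wy":0,"wz":0},{"x":0,"y":0,"z":5,"wx":0,"wy":0,"wz":0},{"x":0,"y":0,"z":5,"wx":0,"wy":0,"wz":0},{"x":0,"y":0,"z":5,"wx":0,"wy":0,"wz":0}]}}

```text
clock: 9.35
ee_pos: [0.5191, -0.0056, 0.0679]
ee_rot: [-3.142, 0.001, 3.044]
ft_force: [1.1, -0.9, 1.1]
width: 0.006
grip_force: 0.9
```

{"method": "carry_out", "body": {"moves": [{"x":0,"y":0,"z":0.5,"wx":0,"wy":0,"wz":0},{"x":0,"y":0,"z":1,"wx":0,"wy":0,"wz":0},{"x":0,"y":0,"z":1,"wx":0,"wy":0,"wz":0},{"x":0,"y":0,"z":1,"wx":0,"wy":0,"wz":0}]}}

```text
clock: 9.75
ee_pos: [0.5191, -0.0056, 0.0669]
ee_rot: [-3.141, 0.001, 3.044]
ft_force: [1.9, 0.4, 2.8]
width: 0.01
grip_force: 1.1
```

{"method": "carry_out", "body": {"moves": [{"x":0,"y":0,"z":0.4,"wx":0,"wy":0,"wz":0},{"x":0,"y":0,"z":0.8,"wx":0,"wy":0,"wz":0},{"x":0,"y":0,"z":0.8,"wx":0,"wy":0,"wz":0},{"x":0,"y":0,"z":0.8,"wx":0,"wy":0,"wz":0}]}}

```text
clock: 10.15
ee_pos: [0.519, -0.0056, 0.066]
ee_rot: [-3.141, 0.0, 3.044]
ft_force: [2.3, 0.0, 1.4]
width: 0.004
grip_force: 1.2
```

{"method": "carry_out", "body": {"moves": [{"x":0,"y":0,"z":0,"wx":0,"wy":0,"wz":0}]}}

```text
clock: 10.25
ee_pos: [0.519, -0.0056, 0.0661]
ee_rot: [-3.142, 0.0, 3.044]
ft_force: [1.1, 0.2, 1.7]
width: 0.005
grip_force: 1.2
```

{"method": "carry_out", "body": {"moves": [{"x":0,"y":0,"z":-5,"wx":0,"wy":0,"wz":0},{"x":0,"y":0,"z":-10,"wx":0,"wy":0,"wz":0},{"x":0,"y":-25,"z":-10,"wx":0,"wy":0,"wz":0},{"x":0,"y":-49.5,"z":-10,"wx":0,"wy":0,"wz":0},{"x":0,"y":-49.5,"z":-9,"wx":0,"wy":0,"wz":0},{"x":0,"y":-49.5,"z":-5,"wx":0,"wy":0,"wz":0},{"x":0,"y":-49.5,"z":-5,"wx":0,"wy":0,"wz":0}]}}

```text
clock: 10.95
ee_pos: [0.5136, -0.0542, 0.0706]
ee_rot: [3.141, -0.001, 3.044]
ft_force: [-0.4, 0.5, -0.0]
width: 0.004
grip_force: 0.0
```

```bash
python3 -c "
from h import *
gc(-.021,.025,.0665)"
```

```text
10.95 [ 0.5136 -0.0542  0.0706] [ 3.141e+00 -1.000e-03  3.044e+00] F [-0.4  0.5 -0. ] w 0.004 q [-0.23  0.54  1.96 -0.    0.64 -1.71]
shift mm [-1.5 -0.7  4.1] turn deg [ 0.01 -0.07  0.13]
```

{"method": "carry_out", "body": {"moves": [{"x":-1,"y":-1,"z":1,"wx":0,"wy":0,"wz":0},{"x":-1,"y":-1,"z":2,"wx":0,"wy":0,"wz":0},{"x":-1,"y":-1,"z":3,"wx":0,"wy":0,"wz":0},{"x":-1,"y":-1,"z":3.6,"wx":0,"wy":0,"wz":0},{"x":-1,"y":-1,"z":3.6,"wx":0,"wy":0,"wz":0},{"x":-1,"y":-1,"z":3.6,"wx":0,"wy":0,"wz":0}]}}

```text
clock: 11.55
ee_pos: [0.515, -0.0558, 0.0675]
ee_rot: [-3.142, 0.0, 3.044]
ft_force: [0.6, 2.3, 1.7]
width: 0.007
grip_force: 1.0
```

{"method": "carry_out", "body": {"moves": [{"x":0,"y":0,"z":0.4,"wx":0,"wy":0,"wz":0},{"x":0,"y":0,"z":0.6,"wx":0,"wy":0,"wz":0},{"x":0,"y":0,"z":0.6,"wx":0,"wy":0,"wz":0}]}}

```text
clock: 11.85
ee_pos: [0.515, -0.0559, 0.0668]
ee_rot: [-3.142, 0.0, 3.044]
ft_force: [0.9, 1.3, 1.6]
width: 0.004
grip_force: 1.1
```

{"method": "carry_out", "body": {"moves": [{"x":0,"y":0,"z":0.4,"wx":0,"wy":0,"wz":0},{"x":0,"y":0,"z":0.7,"wx":0,"wy":0,"wz":0},{"x":0,"y":0,"z":0.7,"wx":0,"wy":0,"wz":0}]}}

```text
clock: 12.15
ee_pos: [0.515, -0.0559, 0.0661]
ee_rot: [-3.142, 0.0, 3.044]
ft_force: [1.1, 1.2, 1.3]
width: 0.004
grip_force: 1.2
```

{"method": "carry_out", "body": {"moves": [{"x":0,"y":0,"z":-5,"wx":0,"wy":0,"wz":0},{"x":0,"y":0,"z":-10,"wx":0,"wy":0,"wz":0},{"x":0,"y":-25,"z":-10,"wx":0,"wy":0,"wz":0},{"x":0,"y":-50,"z":-10,"wx":0,"wy":0,"wz":0},{"x":0,"y":-50,"z":-9,"wx":0,"wy":0,"wz":0},{"x":0,"y":-50,"z":-5,"wx":0,"wy":0,"wz":0},{"x":0,"y":-50,"z":-5,"wx":0,"wy":0,"wz":0}]}}

```text
clock: 12.85
ee_pos: [0.5098, -0.1051, 0.0707]
ee_rot: [3.141, -0.001, 3.044]
ft_force: [-0.6, -0.1, 0.4]
width: 0.006
grip_force: 0.0
```

```bash
python3 -c "
from h import *
gc(-.021,-.025,.0665)"
```

```text
12.85 [ 0.5098 -0.1051  0.0707] [ 3.141e+00 -1.000e-03  3.044e+00] F [-0.6 -0.1  0.4] w 0.006 q [-0.33  0.55  1.95 -0.    0.64 -1.8 ]
shift mm [-0.3  0.3  4.2] turn deg [ 0.01 -0.05  0.13]
```

Buttons 1 and 2 are both soft. Now button 3.

{"method": "carry_out", "body": {"moves": [{"x":0,"y":0,"z":1,"wx":0,"wy":0,"wz":0},{"x":0,"y":0,"z":2,"wx":0,"wy":0,"wz":0},{"x":0,"y":0,"z":3,"wx":0,"wy":0,"wz":0},{"x":0,"y":0,"z":4,"wx":0,"wy":0,"wz":0},{"x":0,"y":0,"z":4,"wx":0,"wy":0,"wz":0},{"x":0,"y":0,"z":4,"wx":0,"wy":0,"wz":0}]}}

```text
clock: 13.45
ee_pos: [0.5101, -0.1056, 0.0672]
ee_rot: [-3.142, 0.0, 3.044]
ft_force: [-0.3, 0.7, 1.6]
width: 0.005
grip_force: 1.0
```

{"method": "carry_out", "body": {"moves": [{"x":0,"y":0,"z":0.3,"wx":0,"wy":0,"wz":0},{"x":0,"y":0,"z":0.6,"wx":0,"wy":0,"wz":0},{"x":0,"y":0,"z":0.6,"wx":0,"wy":0,"wz":0}]}}

```text
clock: 13.75
ee_pos: [0.5101, -0.1057, 0.0665]
ee_rot: [-3.142, 0.0, 3.044]
ft_force: [0.3, 2.3, 2.0]
width: 0.006
grip_force: 1.1
```

{"method": "carry_out", "body": {"moves": [{"x":0,"y":0,"z":-5,"wx":0,"wy":0,"wz":0},{"x":0,"y":0,"z":-10,"wx":0,"wy":0,"wz":0},{"x":0,"y":-25,"z":-10,"wx":0,"wy":0,"wz":0},{"x":0,"y":-49,"z":-10,"wx":0,"wy":0,"wz":0},{"x":0,"y":-49,"z":-8,"wx":0,"wy":0,"wz":0},{"x":0,"y":-49,"z":-4.5,"wx":0,"wy":0,"wz":0},{"x":0,"y":-49,"z":-4.5,"wx":0,"wy":0,"wz":0}]}}

```text
clock: 14.45
ee_pos: [0.505, -0.1538, 0.0707]
ee_rot: [3.141, -0.001, 3.044]
ft_force: [0.5, 0.1, 0.1]
width: 0.009
grip_force: 0.0
```

{"method": "carry_out", "body": {"moves": [{"x":0,"y":0,"z":1,"wx":0,"wy":0,"wz":0},{"x":0,"y":0,"z":2,"wx":0,"wy":0,"wz":0},{"x":0,"y":0,"z":3,"wx":0,"wy":0,"wz":0},{"x":0,"y":0,"z":4,"wx":0,"wy":0,"wz":0},{"x":0,"y":0,"z":4,"wx":0,"wy":0,"wz":0},{"x":0,"y":0,"z":4,"wx":0,"wy":0,"wz":0}]}}

```text
clock: 15.05
ee_pos: [0.5053, -0.1542, 0.0672]
ee_rot: [3.142, 0.0, 3.044]
ft_force: [-0.1, 2.4, 3.6]
width: 0.004
grip_force: 2.1
```

Button 4 reads about twice as stiff as the others at the same depth. A little further to confirm.

{"method": "carry_out", "body": {"moves": [{"x":0,"y":0,"z":0.5,"wx":0,"wy":0,"wz":0},{"x":0,"y":0,"z":1,"wx":0,"wy":0,"wz":0},{"x":0,"y":0,"z":1,"wx":0,"wy":0,"wz":0}]}}

```text
clock: 15.35
ee_pos: [0.5053, -0.1543, 0.0662]
ee_rot: [3.142, 0.0, 3.043]
ft_force: [0.0, 4.3, 6.0]
width: 0.004
grip_force: 3.1
```

Tripped one confirmed: 6 N and rising. Press it through.

{"method": "carry_out", "body": {"moves": [{"x":0,"y":0,"z":0.6,"wx":0,"wy":0,"wz":0},{"x":0,"y":0,"z":1.2,"wx":0,"wy":0,"wz":0},{"x":0,"y":0,"z":1.8,"wx":0,"wy":0,"wz":0},{"x":0,"y":0,"z":1.8,"wx":0,"wy":0,"wz":0}]}}

```text
clock: 15.75
ee_pos: [0.5054, -0.1543, 0.0646]
ee_rot: [-3.142, 0.0, 3.044]
ft_force: [-1.2, 5.7, 9.6]
width: 0.006
grip_force: 4.6
```

{"method": "carry_out", "body": {"moves": [{"x":0,"y":0,"z":0.5,"wx":0,"wy":0,"wz":0},{"x":0,"y":0,"z":1,"wx":0,"wy":0,"wz":0},{"x":0,"y":0,"z":1.5,"wx":0,"wy":0,"wz":0},{"x":0,"y":0,"z":1.5,"wx":0,"wy":0,"wz":0}]}}

```text
clock: 16.15
ee_pos: [0.5053, -0.1545, 0.0628]
ee_rot: [-3.141, 0.0, 3.044]
ft_force: [-0.3, 2.2, 3.0]
width: 0.008
grip_force: 1.6
```

Snapped: the force fell to 3 N. Let the button up and go back above the tongue.

{"method": "carry_out", "body": {"moves": [{"x":0,"y":0,"z":-10,"wx":0,"wy":0,"wz":0},{"x":0,"y":0,"z":-30,"wx":0,"wy":0,"wz":0},{"x":0,"y":0,"z":-70,"wx":0,"wy":0,"wz":0},{"x":0,"y":20,"z":-115,"wx":0,"wy":0,"wz":0},{"x":0,"y":45,"z":-155,"wx":0,"wy":0,"wz":0},{"x":0,"y":73,"z":-193,"wx":0,"wy":0,"wz":0},{"x":0,"y":73,"z":-193,"wx":0,"wy":0,"wz":0},{"x":0,"y":73,"z":-193,"wx":0,"wy":0,"wz":0}], "fingers": -0.2}}

```text
clock: 16.95
ee_pos: [0.5123, -0.0816, 0.2565]
ee_rot: [-3.141, 0.002, 3.045]
ft_force: [-0.3, -0.5, -0.7]
width: 0.587
grip_force: 0.0
```

```bash
python3 -c "
from h import *
go((.6101,-.0916,.256),np.pi+YAW)
c=read_camera('side');cv2.imwrite('pics/s4.png',cv2.resize(c['color'][130:330,280:500],None,fx=3,fy=3))
Q=lambda t:W((.048-.152*np.cos(t),0,.08+.152*np.sin(t)))
for t in(1.6,1.7,1.8,1.9):print(t,((proj(c,Q(t))-[280,130])*3).round())"
```

```text
16.95 [ 0.5123 -0.0816  0.2565] [-3.141e+00  2.000e-03  3.045e+00] F [-0.3 -0.5 -0.7] w 0.587 q [-0.29  0.3   1.76 -0.    1.08 -1.76]
shift mm [-98.3  -0.5   0.7] turn deg [-0.05  0.1   0.19]
1.6 [[288. 120.]]
1.7 [[274. 113.]]
1.8 [[260. 107.]]
1.9 [[246. 103.]]
```

View pics/s4.png

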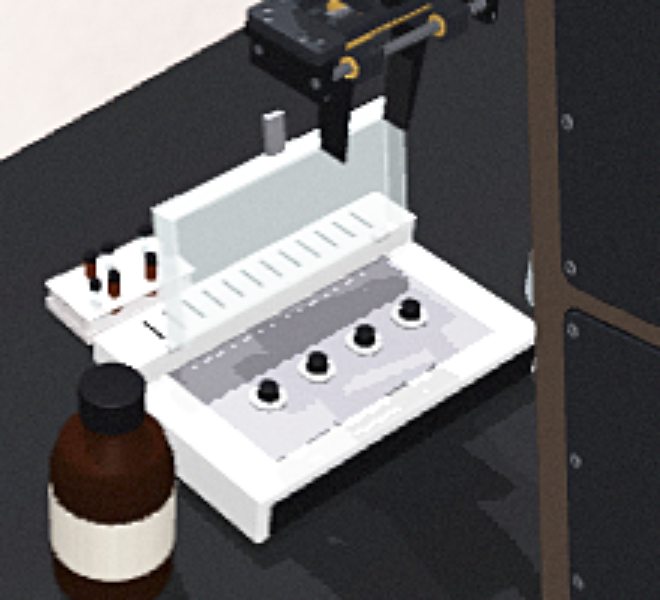

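The tongue tip is at crop (271,113), so the cover stands at about 1.72 rad. All four buttons are up.

{"method": "carry_out", "body": {"moves": [{"x":-40,"y":-1,"z":0,"wx":0,"wy":0,"wz":0},{"x":-75,"y":-1,"z":0,"wx":0,"wy":0,"wz":0},{"x":-86,"y":-1,"z":0,"wx":0,"wy":0,"wz":0},{"x":-86,"y":-1,"z":0,"wx":0,"wy":0,"wz":0},{"x":-86,"y":-1,"z":20,"wx":0,"wy":0,"wz":0},{"x":-86,"y":-1,"z":40,"wx":0,"wy":0,"wz":0},{"x":-86,"y":-1,"z":51,"wx":0,"wy":0,"wz":0},{"x":-86,"y":-1,"z":51,"wx":0,"wy":0,"wz":0}]}}

```text
clock: 17.8
ee_pos: [0.5965, -0.0912, 0.2033]
ee_rot: [3.141, -0.003, 3.043]
ft_force: [-0.6, 0.2, 0.0]
width: 0.6
grip_force: 0.0
```

{"method": "carry_out", "body": {"moves": [{"x":0,"y":0,"z":0,"wx":0,"wy":0,"wz":0},{"x":0,"y":0,"z":0,"wx":0,"wy":0,"wz":0},{"x":0,"y":0,"z":0,"wx":0,"wy":0,"wz":0},{"x":0,"y":0,"z":0,"wx":0,"wy":0,"wz":0},{"x":0,"y":0,"z":0,"wx":0,"wy":0,"wz":0}], "fingers": 1, "force": 12}}

```text
clock: 18.3
ee_pos: [0.598, -0.0912, 0.205]
ee_rot: [-3.141, 0.001, 3.044]
ft_force: [-0.9, 0.3, 0.8]
width: 0.237
grip_force: 0.0
```

```bash
python3 -c "
from h import *
s=read_state();r=Ro.from_euler('z',-YAW).apply(s['ee_pos']-O)*1e3;print('console TCP',r.round(1))
p=lambda t:np.array([48-140*np.cos(t)-4*np.sin(t),80+140*np.sin(t)-4*np.cos(t)-14])
for t in np.arange(1.7,-.01,-.1): d=p(t)-r[[0,2]];print(round(t,2),'tool x',round(-d[0],1),'z',round(-d[1],1))"
```

```text
console TCP [ 65.1  -2.7 205. ]
1.7 tool x 3.0 z -0.3
1.6 tool x 17.0 z -1.0
1.5 tool x 31.0 z -0.3
1.4 tool x 44.8 z 1.7
1.3 tool x 58.4 z 5.2
1.2 tool x 71.5 z 10.0
1.1 tool x 84.1 z 16.1
1.0 tool x 96.1 z 23.4
0.9 tool x 107.2 z 31.8
0.8 tool x 117.5 z 41.4
0.7 tool x 126.7 z 51.9
0.6 tool x 134.9 z 63.3
0.5 tool x 141.8 z 75.4
0.4 tool x 147.6 z 88.2
0.3 tool x 152.0 z 101.5
0.2 tool x 155.1 z 115.1
0.1 tool x 156.8 z 129.0
-0.0 tool x 157.1 z 143.0
```

{"method": "carry_out", "body": {"moves": [{"x":0,"y":0.7,"z":0,"wx":0,"wy":0,"wz":0},{"x":0,"y":0.7,"z":0,"wx":0,"wy":0,"wz":0},{"x":0,"y":0.7,"z":0,"wx":0,"wy":0,"wz":0}]}}

```text
clock: 18.6
ee_pos: [0.598, -0.0904, 0.2049]
ee_rot: [-3.142, 0.0, 3.044]
ft_force: [-0.5, 0.9, 1.5]
width: 0.162
grip_force: 12.0
```

{"method": "carry_out", "body": {"moves": [{"x":3,"y":0,"z":-0.3,"wx":0,"wy":0,"wz":0},{"x":17,"y":0,"z":-1,"wx":0,"wy":0,"wz":0},{"x":31,"y":0,"z":-0.3,"wx":0,"wy":0,"wz":0},{"x":44.8,"y":0,"z":1.7,"wx":0,"wy":0,"wz":0},{"x":58.4,"y":0,"z":5.2,"wx":0,"wy":0,"wz":0},{"x":71.5,"y":0,"z":10,"wx":0,"wy":0,"wz":0},{"x":84.1,"y":0,"z":16.1,"wx":0,"wy":0,"wz":0},{"x":84.1,"y":0,"z":16.1,"wx":0,"wy":0,"wz":0}]}}

```text
clock: 19.4
ee_pos: [0.5124, -0.0813, 0.1885]
ee_rot: [3.141, -0.002, 3.044]
ft_force: [-2.8, 5.5, 4.6]
width: 0.167
grip_force: 12.0
```

{"method": "carry_out", "body": {"moves": [{"x":12,"y":0,"z":7.3,"wx":0,"wy":0,"wz":0},{"x":23.1,"y":0,"z":15.7,"wx":0,"wy":0,"wz":0},{"x":33.4,"y":0,"z":25.3,"wx":0,"wy":0,"wz":0},{"x":42.6,"y":0,"z":35.8,"wx":0,"wy":0,"wz":0},{"x":50.8,"y":0,"z":47.2,"wx":0,"wy":0,"wz":0},{"x":57.7,"y":0,"z":59.3,"wx":0,"wy":0,"wz":0},{"x":63.5,"y":0,"z":72.1,"wx":0,"wy":0,"wz":0},{"x":63.5,"y":0,"z":72.1,"wx":0,"wy":0,"wz":0}]}}

```text
clock: 20.2
ee_pos: [0.4492, -0.0746, 0.1152]
ee_rot: [3.14, -0.004, 3.043]
ft_force: [-1.4, 11.5, 0.3]
width: 0.166
grip_force: 12.0
```

```bash
python3 -c "
from h import *
gc(-.092,-.0005,.062)"
```

```text
20.2 [ 0.4492 -0.0746  0.1152] [ 3.14  -0.004  3.043] F [-1.4 11.5  0.3] w 0.166 q [-0.31  0.4   2.07  0.    0.67 -1.78]
shift mm [ 7.2  0.5 53.2] turn deg [ 0.12 -0.22  0.08]
```

{"method": "carry_out", "body": {"moves": [{"x":3.5,"y":0,"z":13,"wx":0,"wy":0,"wz":0},{"x":6,"y":0,"z":26,"wx":0,"wy":0,"wz":0},{"x":7.3,"y":0,"z":38,"wx":0,"wy":0,"wz":0},{"x":7.5,"y":0,"z":46,"wx":0,"wy":0,"wz":0},{"x":7.5,"y":0,"z":50,"wx":0,"wy":0,"wz":0},{"x":7.5,"y":0,"z":51,"wx":0,"wy":0,"wz":0},{"x":7.5,"y":0,"z":51,"wx":0,"wy":0,"wz":0}]}}

```text
clock: 20.9
ee_pos: [0.4416, -0.0738, 0.0649]
ee_rot: [3.14, -0.005, 3.043]
ft_force: [-2.4, 12.8, -0.6]
width: 0.165
grip_force: 12.0
```

{"method": "carry_out", "body": {"moves": [{"x":0,"y":0,"z":1,"wx":0,"wy":0,"wz":0},{"x":0,"y":0,"z":2,"wx":0,"wy":0,"wz":0},{"x":0,"y":0,"z":2.5,"wx":0,"wy":0,"wz":0},{"x":0,"y":0,"z":2.5,"wx":0,"wy":0,"wz":0}]}}

```text
clock: 21.3
ee_pos: [0.4416, -0.0738, 0.0626]
ee_rot: [3.14, -0.004, 3.043]
ft_force: [-2.7, 11.7, -0.3]
width: 0.168
grip_force: 12.0
```

{"method": "carry_out", "body": {"moves": [{"x":0,"y":0,"z":1,"wx":0,"wy":0,"wz":0},{"x":0,"y":0,"z":2,"wx":0,"wy":0,"wz":0},{"x":0,"y":0,"z":2,"wx":0,"wy":0,"wz":0}]}}

```text
clock: 21.6
ee_pos: [0.4417, -0.0738, 0.0606]
ee_rot: [3.14, -0.004, 3.043]
ft_force: [-3.0, 13.2, -0.7]
width: 0.166
grip_force: 12.0
```

{"method": "carry_out", "body": {"moves": [{"x":0,"y":0,"z":1,"wx":0,"wy":0,"wz":0},{"x":0,"y":0,"z":2,"wx":0,"wy":0,"wz":0},{"x":0,"y":0,"z":2,"wx":0,"wy":0,"wz":0}]}}

```text
clock: 21.9
ee_pos: [0.4418, -0.0739, 0.0586]
ee_rot: [3.14, -0.004, 3.043]
ft_force: [-2.2, 12.3, -0.9]
width: 0.165
grip_force: 12.0
```

{"method": "carry_out", "body": {"moves": [{"x":0,"y":0,"z":0,"wx":0,"wy":0,"wz":0},{"x":0,"y":0,"z":0,"wx":0,"wy":0,"wz":0},{"x":0,"y":0,"z":0,"wx":0,"wy":0,"wz":0},{"x":0,"y":0,"z":-25,"wx":0,"wy":0,"wz":0},{"x":0,"y":0,"z":-50,"wx":0,"wy":0,"wz":0},{"x":0,"y":0,"z":-50,"wx":0,"wy":0,"wz":0}], "fingers": -0.4}}

```text
clock: 22.5
ee_pos: [0.4448, -0.0758, 0.1113]
ee_rot: [-3.14, 0.004, 3.044]
ft_force: [0.2, -0.0, -0.2]
width: 0.615
grip_force: 0.0
```

{"method": "carry_out", "body": {"moves": [{"x":0,"y":0,"z":0,"wx":0,"wy":0,"wz":0},{"x":0,"y":0,"z":0,"wx":0,"wy":0,"wz":0},{"x":0,"y":0,"z":0,"wx":0,"wy":0,"wz":0},{"x":0,"y":0,"z":0,"wx":0,"wy":0,"wz":0},{"x":0,"y":0,"z":0,"wx":0,"wy":0,"wz":0},{"x":0,"y":0,"z":0,"wx":0,"wy":0,"wz":0},{"x":0,"y":0,"z":0,"wx":0,"wy":0,"wz":0},{"x":0,"y":0,"z":0,"wx":0,"wy":0,"wz":0}], "fingers": 1}}

```text
clock: 23.3
ee_pos: [0.4436, -0.0753, 0.109]
ee_rot: [-3.142, 0.0, 3.044]
ft_force: [-0.4, 0.1, -0.2]
width: 0.056
grip_force: 0.0
```

```bash
python3 -c "
from h import *
gc(-.092,-.0005,.082)
c=read_camera('side');cv2.imwrite('pics/s5.png',cv2.resize(c['color'][170:320,290:480],None,fx=4,fy=4))
Q=lambda t:W((.048-.152*np.cos(t),0,.08+.152*np.sin(t)))
for t in(0,.03,.06,.1):print(t,((proj(c,Q(t))-[290,170])*4).round(1))"
```

```text
23.3 [ 0.4436 -0.0753  0.109 ] [-3.142  0.     3.044] F [-0.4  0.1 -0.2] w 0.056 q [-0.32  0.41  2.09 -0.    0.64 -1.79]
shift mm [ 1.9  1.8 27. ] turn deg [-0.    0.    0.12]
0 [[523.7 357.9]]
0.03 [[524.6 351.7]]
0.06 [[525.2 345.3]]
0.1 [[525.8 336.5]]
```

View pics/s5.png

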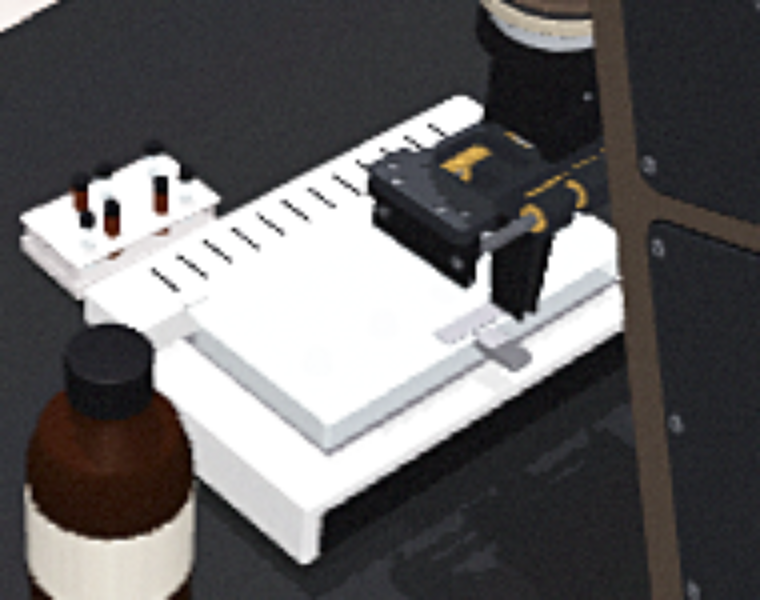

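The tongue's tip is at about (522,358), so the cover is shut or very nearly so. Press it from above to make sure.

{"method": "carry_out", "body": {"moves": [{"x":2,"y":2,"z":10,"wx":0,"wy":0,"wz":0},{"x":2,"y":2,"z":20,"wx":0,"wy":0,"wz":0},{"x":2,"y":2,"z":27,"wx":0,"wy":0,"wz":0},{"x":2,"y":2,"z":30,"wx":0,"wy":0,"wz":0},{"x":2,"y":2,"z":30,"wx":0,"wy":0,"wz":0}]}}

```text
clock: 23.85
ee_pos: [0.4417, -0.0731, 0.0799]
ee_rot: [-3.141, -0.0, 3.044]
ft_force: [-5.9, 2.3, 22.3]
width: 0.0
grip_force: 11.2
```

Firm contact at z = 0.080, the shut height, so the cover is closed. Retreat upward.

{"method": "carry_out", "body": {"moves": [{"x":0,"y":0,"z":-10,"wx":0,"wy":0,"wz":0},{"x":0,"y":0,"z":-40,"wx":0,"wy":0,"wz":0},{"x":0,"y":0,"z":-80,"wx":0,"wy":0,"wz":0},{"x":0,"y":0,"z":-120,"wx":0,"wy":0,"wz":0},{"x":0,"y":0,"z":-120,"wx":0,"wy":0,"wz":0},{"x":0,"y":0,"z":-120,"wx":0,"wy":0,"wz":0}]}}

```text
clock: 24.45
ee_pos: [0.442, -0.0732, 0.1994]
ee_rot: [-3.141, 0.002, 3.044]
ft_force: [-0.2, 0.4, -0.9]
width: 0.006
grip_force: 0.0
```

```bash
python3 -c "
from h import *
c=read_camera('wrist');print('tip t=0 px',proj(c,W((-.104,0,.08))),'t=.05',proj(c,W((-.104,0,.0876))))
cv2.imwrite('pics/w6.png',c['color'])"
```

```text
tip t=0 px [[314.98124902 215.73113675]] t=.05 [[314.9730118  217.77097614]]
```

View pics/w6.png

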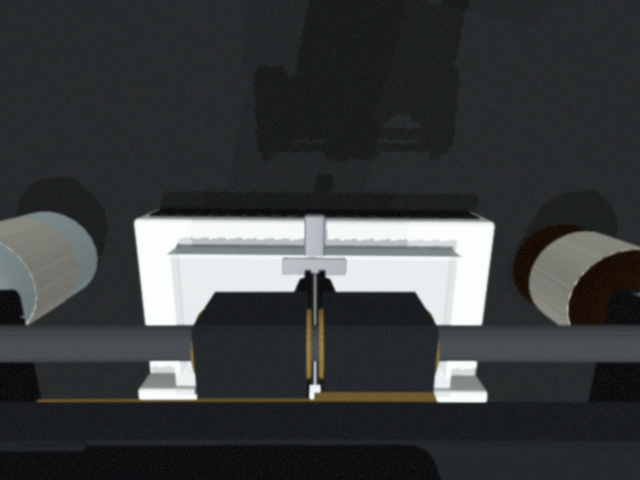

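The cover lies shut with the tongue tip at (315,215), where the shut pose predicts it. The bottles are standing and the hand is clear.

```bash
python3 -c "
from h import *
print(hand_in())"
```

```text
the job is handed in; nothing more can be done
None
```

The tripped breaker was the rightmost one (button 4): it snapped over at about 10 N and I let it up, the other three felt soft and were pressed only about 3 mm, the cover is shut, the bottles and rack stand, and the job is handed in; no verdict came back.

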